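# Draw one piston of a dosing block to its ring mark and hold it

## Task

Set the stroke of the dosing block: take the piston with the T-bar handle (not its neighbours) and draw it straight up out of its bore, about 35 mm, until the dark ring mark on its shaft is level with the top face of the block, its foot still well inside the bore. Do not let it jam and drag or lift the block, do not pull it right out, and leave the other two pistons down and the bottle, beaker and dish where they stand. Finish holding the piston still at the mark: do not let go, or it drops back.

Things in the scene. Friction and masses are not known exactly. Their poses are not given: they have to be found in the camera images.
- block: plain dark grey metal dosing block, 64 (x) x 200 (y) x 70 (z) mm, 2.2 kg, standing loose on the worktop. Origin at the centre of its underside, z up. Three upright bores, 17.6 mm wide and 60 mm deep, stand in a row along its y axis at y = -65, 0 and +65 mm; each holds a steel piston, which may be any of the three. Small brass outlets look to its -x side.
- block_top (a point): centre of the block's top face, 70 mm above its underside
- bar_center (a point): centre of the T-bar handle of the piston to draw: a steel bar 12 (x) x 50 (y) x 14 (z) mm, level, across the top of the piston; axes are the piston's, the bar lying along y, z up the shaft. It can be pinched across its 12 mm width from above. At the start it is 31 mm above the block's top face, with its underside 24 mm above it. The piston is a steel rod, 16 mm in diameter, 98 mm long with the bar, about 0.16 kg, and stands on the floor of its bore, free to slide and turn
- ring_mark (a point): centre of the shaft of the same piston at the middle of its dark ring mark (3 mm wide), 25 mm above its foot and 66 mm below the centre of the T-bar; hidden in the bore at the start, 35 mm below the block's top face
- bar_piston: the same piston with the T-bar; origin at the centre of its foot
- disc_center (a point): centre of the flat round knob (30 mm wide, 12 mm high) of a neighbouring piston; 30 mm above the block's top face when fully down, where it must stay
- ball_center (a point): centre of the ball knob (26 mm wide) of the other neighbouring piston; 32 mm above the block's top face when fully down, where it must stay
- bottle_center (a point): centre of a capped brown reagent bottle, 55 mm wide, 112 mm high, standing behind the block
- beaker_center (a point): centre of a clear plastic beaker, 65 mm wide, 77 mm high, standing beside the block
- dish_center (a point): centre of a shallow clear petri dish, 59 mm wide, 15 mm high, lying beside the block
Mind the look-alikes: they are no part of the job. What is shaped like the bar_piston but pink or purple is not meant.

How it is judged:
By the outcome, as a careful person would: the job done as asked, in the order asked, and still so for the second after the job is handed in, while the arm keeps its last pose, push and grip.
It also fails if it takes over 35 s, if anything falls off the work surface, if the arm or the gripper's body presses on something with over 40 N, if the wrist force passes 120 N, or if a joint passes its speed limit or range.

## Robot

A 6-joint arm with a two-finger parallel gripper is mounted at the origin on a cart in front of the work surface, level with it; the furniture and walls round the work are solid. World frame = base frame: x ahead of the robot, y to its left, z up, the work surface at z = 0. Lengths are in m, angles in degrees, forces in N, time in s.
With the tool pointing down it reaches from about 0.4 to 0.825 m from the base axis. Payload 7 kg.
Tool frame: the origin (TCP) lies at the centre of the arm's flange, where the gripper is bolted on; the fingertips stand 178 mm ahead of it and the grasp point (between the pads) lies 159 mm ahead of it (r.tips_ahead is the z of the fingertips in the tool frame, in m); z points along the fingers, y is the line along which they close (so a half turn about z gives the same grasp; the last joint's range is limited). The gripper opens to 88 mm and grips with 3 to 60 N. Pads are 19 mm wide; open, the fingers measure 130 mm over their backs; the gripper's body (78 mm by 193 mm) begins 47 mm behind the grasp point.
Start: joints at [92.538, 20.546, 0.682, 0, -70.136, -16.507], TCP at [0.163, 0.655, 0.405] pointing down, gripper open.
Joint ranges: [-176.03, 176.03], [-82.01, 121.73], [-58.28, 71.71], [-173.87, 95.51], [-174.79, -0.11], [-173.66, 173.66]. Speed limits (degrees/s): [136.94, 136.94, 172.46, 180, 180, 180].

## Interface

Orientations are given as [roll, pitch, yaw] about the fixed x, y, z axes, in that order (R = Rz(yaw) Ry(pitch) Rx(roll)).
In Python, from plant import r gives the robot as it stands. The module is installed in compiled form; this text tells all that it offers.
- The arm moves only by the shell command python3 -m pendant 'ROWS' [FORCE]. ROWS is JSON, a list that holds one entry, the list of rows, each a list of 7 numbers: the shift along the tool's x, y, z in m, then the turn, a rotation vector about the tool's x, y, z in degrees, then the gripper command: -1 is shut, 1 is fully open, values between are in proportion. A call has 1 to 5 rows; each row is the pose to reach, as a shift and turn from the pose commanded when the call began, along the tool's axes at that moment; what a row does not reach only later rows make up. A row lasts 1/10 s, in which the tool goes at most 50 mm and 8.59 degrees, less where a joint would pass 70% of its speed; a pose out of reach is approached as far as the arm can. A call with a gripper value outside its range is refused whole. The fingers move at their own pace and stop on an object; FORCE is the grip in N (left out, the last holds). Time passes only in rows, so rows that repeat a pose let the fingers close. It gives the time, the measured TCP pose, the force, the opening and the grip force at its end, in the units of the state.
- r.get_state(): the state, without advancing time (a new reading comes with each control period).
- r.capture(name): name is "scene" or "top" or "wrist"; returns the picture (420x560x3 uint8, red, green, blue); there is no depth.
- r.camera_params(name): a dict with "fx", "fy", "cx", "cy" (pixels), "dist_coeffs" ([k1, k2, p1, p2, k3] as OpenCV has them; the pictures are not rectified), "R" (3x3) and "t" (3): a world point X has camera coordinates R X + t. Camera axes: x right, y down, z forward; pixel columns grow to the right and rows downward; lengths in m; the calibration is good to about 2 mm. A picture is of the moment at which its call begins: read the wrist's pose just before it. camera_params takes no time and is no camera call; for the wrist camera it gives the pose at the moment of the call.
- r.close_job(): hands the job in; it is judged then, once.
The state is a dict: "time_s": time; "joints": joint angles; "qd": joint speeds; "joint_torque": joint torques, N m; "tcp_pos": TCP position; "eef_rot": TCP orientation; "contact_force": force on the tool from outside, world axes, zero at the start; "moment": the same for the moment, N m; "gripper_width": finger opening in m; "gripper_force": force on a finger pad.
Only numpy, scipy, OpenCV 4.12 (cv2) and the standard library are available. Lean on these libraries where they do the work, as an engineer would, in place of code of your own. Each camera call takes 0.05 s, during which the arm holds its last target. There are 200 camera calls.

## Working session

There is one attempt and no reset: what is moved stays moved. The work goes in short steps, Python scripts to look and compute and a shell command to move; the robot and the scene stay as the last step left them, time stands still between calls to the robot, and variables do not carry over. Pictures are saved under pics/ and viewed, at most 10 in all, crops included, and the job is handed in when it is done.

```bash
mkdir -p pics; python3 - <<'E'
from plant import r
import cv2,numpy as np
s=r.get_state();print(s)
ims=[]
for n in("scene","top","wrist"):
    im=r.capture(n);cv2.imwrite(f"pics/{n}0.png",im[:,:,::-1]);p=r.camera_params(n);print(n,p)
E
```

```text
{'time_s': 0.0, 'joints': array([ 9.25368615e+01,  2.05902890e+01,  6.33552862e-01, -2.21392660e-02,
       -7.01365226e+01, -1.65066998e+01]), 'qd': array([ 0.01298065,  0.03838783, -0.13962079,  0.00278934, -0.0047346 ,
        0.03822636]), 'joint_torque': array([ 8.63644673e-04, -5.82716274e+01,  2.93061072e+01,  6.99706972e+00,
        7.16474999e-03, -1.50871174e-04]), 'tcp_pos': array([0.16290259, 0.65483505, 0.40372736]), 'eef_rot': array([ 1.79904671e+02, -6.54557198e-03, -1.39773723e+01]), 'contact_force': array([-0.50271556, -0.25217529, -0.85323318]), 'moment': array([ 0.0203095,  0.0270755, -0.0312529]), 'gripper_force': 0.0, 'gripper_width': 0.08769423849173877}
scene {'fx': 445.9599376966911, 'fy': 445.9599376966911, 'cx': 277.5751954700068, 'cy': 209.6723594355366, 'dist_coeffs': array([-0.05336595,  0.        ,  0.        ,  0.        ,  0.        ]), 'R': array([[ 0.57346681, -0.81902162, -0.01842306],
       [-0.34861021, -0.22361765, -0.91020111],
       [ 0.74135467,  0.52839259, -0.4137566 ]]), 't': array([-0.3117004 ,  0.30062249,  0.53148685])}
top {'fx': 489.4416550462434, 'fy': 489.4416550462434, 'cx': 280.7379322132047, 'cy': 204.30664377208657, 'dist_coeffs': array([-0.15653316,  0.        ,  0.        ,  0.        ,  0.        ]), 'R': array([[-0.01221889, -0.99991977,  0.00333942],
       [-0.98625623,  0.01150147, -0.16482224],
       [ 0.1647706 , -0.00530746, -0.98631764]]), 't': array([0.05041462, 0.58701745, 1.03450068])}
wrist {'fx': 359.09225751884816, 'fy': 359.09225751884816, 'cx': 278.84246721406697, 'cy': 210.95798822905346, 'dist_coeffs': array([-0.02580785,  0.        ,  0.        ,  0.        ,  0.        ]), 'R': array([[-2.42479125e-01, -9.70156316e-01,  7.72311537e-04],
       [-9.27890524e-01,  2.32147554e-01,  2.91764782e-01],
       [-2.83236736e-01,  7.00302485e-02, -9.56489789e-01]]), 't': array([ 0.67362082, -0.03709525,  0.39083165])}
```

View pics/top0.png

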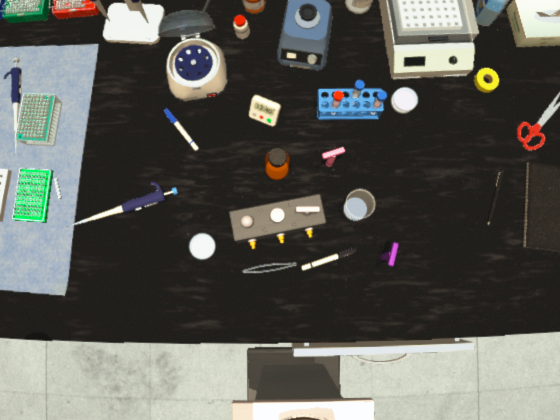

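View pics/scene0.png

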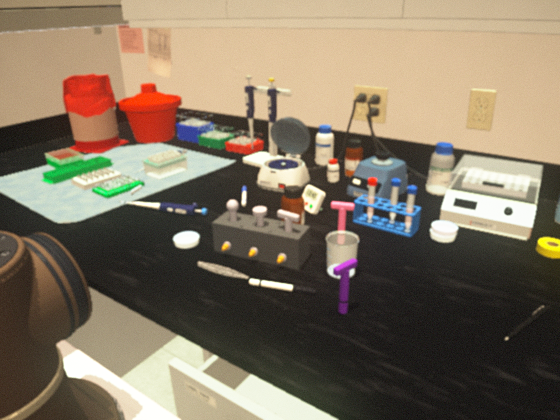

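The candidates in the top view are the steel bar on the block at (308,209), the pink look-alike at (334,155) and the purple one at (393,253). The steel one, at the right end of the block, fits. I'll confirm it in a crop.

```bash
cat > h.py <<'E'
import cv2,numpy as np
from plant import r
def ray(n,uv,p=None):
    p=p or r.camera_params(n)
    K=np.array([[p['fx'],0,p['cx']],[0,p['fy'],p['cy']],[0,0,1]])
    q=cv2.undistortPoints(np.array(uv,float).reshape(-1,1,2),K,p['dist_coeffs']).reshape(-1,2)
    d=np.c_[q,np.ones(len(q))]@p['R']; return -p['R'].T@p['t'],d
def plane(n,uv,z,p=None):
    c,d=ray(n,uv,p); return c+d*((z-c[2])/d[:,2])[:,None]
E
python3 - <<'E'
from h import *
im=cv2.imread("pics/top0.png")
a=cv2.resize(im[180:260,220:385],None,fx=4.8,fy=4.8,interpolation=cv2.INTER_CUBIC)
a=cv2.convertScaleAbs(a,alpha=1.0)
cv2.imwrite("pics/c1.png",a)
roi=im[185:235,225:330]; g=roi.min(2)
n,l,st,ce=cv2.connectedComponentsWithStats((g>125).astype(np.uint8))
for i in range(1,n):
    if st[i,4]>15:
        pts=np.argwhere(l==i)[:,::-1].astype(np.float32)+[225,185]
        print(st[i],ce[i]+[225,185],cv2.minAreaRect(pts.astype(np.float32)))
        print(plane("top",[ce[i]+[225,185]],.105))
E
```

```text
[ 70  20  26   8 151] [307.56953642 208.53642384] ((307.5, 208.5), (7.0, 25.0), 90.0)
[[ 0.56852274 -0.01238334  0.105     ]]
[ 45  22  15  15 182] [277.02747253 214.27472527] ((277.0, 214.0), (14.0, 14.0), 90.0)
[[0.55713783 0.05171367 0.105     ]]
[ 16  30  12  12 111] [246.20720721 220.62162162] ((246.25003051757812, 220.75003051757812), (11.31370735168457, 10.60660171508789), 45.0)
[[0.54449621 0.11615517 0.105     ]]
```

View pics/c1.png

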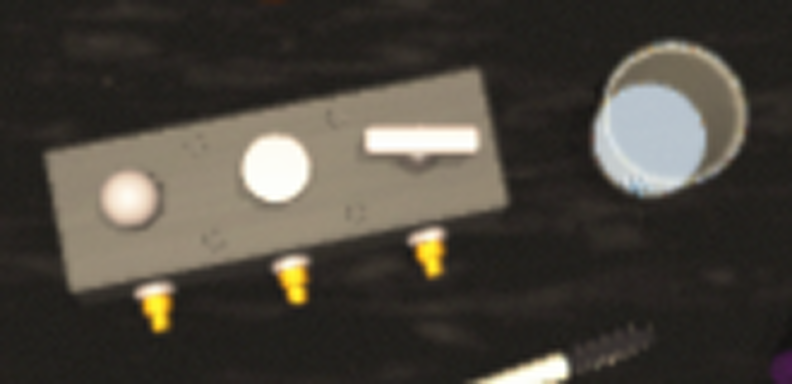

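View pics/wrist0.png

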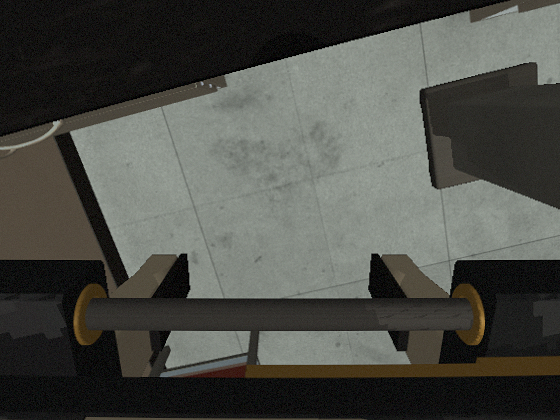

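The crop shows the plain steel T-bar at crop (420,140), which is top (308,209), on the right-hand bore of the block. The disc is in the middle at (277,214) and the ball on the left at (246,221). The pink and purple look-alikes stand off the block. The bar lies almost along world y although the block is turned about 10°. The wrist view shows only floor so far. I'll move above the bar at the current height, turning the tool to yaw about -90.

```bash
python3 -m pendant '[[[0.034,0.0337,0,0,0,5,1],[0.068,0.0674,0,0,0,10,1],[0.102,0.101,0,0,0,15,1],[0.136,0.135,0,0,0,20,1],[0.170,0.168,0,0,0,25,1]]]' &&
python3 -m pendant '[[[0.045,0.016,0,0,0,5,1],[0.090,0.032,0,0,0,10,1],[0.135,0.048,0,0,0,15,1],[0.180,0.064,0,0,0,20,1],[0.225,0.080,0,0,0,25,1]]]' &&
python3 -m pendant '[[[0.048,-0.004,0,0,0,5,1],[0.096,-0.008,0,0,0,10,1],[0.144,-0.012,0,0,0,15,1],[0.192,-0.017,0,0,0,20,1],[0.240,-0.022,0,0,0,25,1]]]'
```

```text
time_s: 0.65
tcp_pos: [0.2879, 0.449, 0.4045]
eef_rot: [180.0, -0.0, -39.2]
contact_force: [1.4, 0.6, 0.8]
gripper_width: 0.0876
gripper_force: 0.0
time_s: 1.15
tcp_pos: [0.4124, 0.2453, 0.4048]
eef_rot: [-180.0, 0.0, -64.2]
contact_force: [-0.4, 0.5, 0.4]
gripper_width: 0.0876
gripper_force: 0.0
time_s: 1.65
tcp_pos: [0.5377, 0.0393, 0.4048]
eef_rot: [-180.0, 0.0, -89.2]
contact_force: [0.4, 1.4, 0.2]
gripper_width: 0.0879
gripper_force: 0.0
```

```bash
python3 -m pendant '[[[0.026,-0.016,0.02,0,0,0.5,1],[0.051,-0.031,0.04,0,0,1,1],[0.051,-0.031,0.04,0,0,1,1]]]'
python3 - <<'E'
from h import *
p=r.camera_params("wrist");im=r.capture("wrist")[:,:,::-1].copy();cv2.imwrite("pics/w1.png",im)
t=r.capture("top")[:,:,::-1].copy();s=r.capture("scene")[:,:,::-1].copy();cv2.imwrite("pics/s1.png",s)
np.save("p1.npy",p,allow_pickle=True)
print(r.get_state()['tcp_pos'])
E
```

```text
time_s: 1.95
tcp_pos: [0.5693, -0.0119, 0.3611]
eef_rot: [179.7, -0.1, -90.2]
contact_force: [-1.1, 0.3, -0.5]
gripper_width: 0.0873
gripper_force: 0.0
[ 0.56899499 -0.00922134  0.36464852]
```

View pics/w1.png

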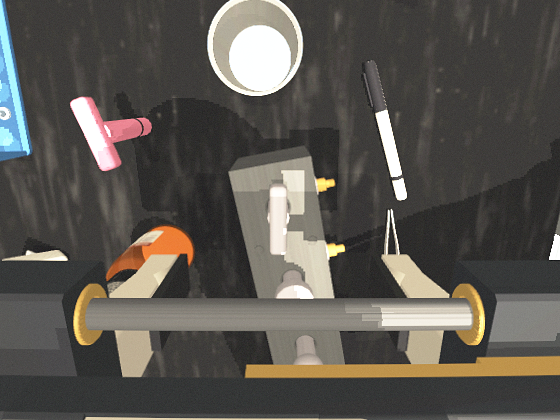

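The wrist picture shows the T-bar at about (278,217), running from (278,182) to (278,252), with the disc and ball behind the gripper's rod. Next I'll measure the bar's centre and angle.

```bash
python3 - <<'E'
from h import *
p=np.load("p1.npy",allow_pickle=True).item()
im=cv2.imread("pics/w1.png");roi=im[165:265,262:292]
g=roi.min(2);print(g[::6,::2])
for th in(150,165,180,195):
    n,l,st,ce=cv2.connectedComponentsWithStats((g>th).astype(np.uint8))
    i=1+st[1:,4].argmax();print(th,st[i])
    pts=(np.argwhere(l==i)[:,::-1]+[262,165]).astype(float)
    c=plane("wrist",pts,.108,p)[:,:2].astype(np.float32);R=cv2.minAreaRect(c*1000);print(R)
t=plane("top",[[307.57,208.54]],.108);print(t)
# block: top-view dark-grey top face edges
b=cv2.imread("pics/top0.png")
cor=plane("top",[[220+45/4.8,180+152/4.8],[220+480/4.8,180+68/4.8],[220+508/4.8,180+205/4.8]],.07);print(cor)
# disparity between the views
for nm,uv,q in(("disc top",[[277,214]],None),("ball",[[246.2,220.6]],None)):print(nm,plane("top",uv,.106))
E
```

```text
[[115 126 143 140 144 146 136 141 133 133 142 138 140 140 139]
 [138 135 139 140 147 145 137 141 136 131 219 223 221 215 223]
 [139 137 134 141 136 142 138 140 141 135 131 215 219 217 216]
 [142 136 140 136 142 123 129 134 129 127 120 189 188 214 214]
 [128 127 124 124 189 239 245 243 243 243 242 236 168 207 215]
 [120 116 110 110 212 247 254 252 253 251 253 243 194 189 193]
 [116 116 105 107 183 221 234 232 228 228 230 212 173 136 191]
 [118 119  92 125 186 222 235 232 229 231 229 216 171 103 146]
 [113 120 110 183 192 220 234 232 227 227 228 216 174 200 186]
 [118 118 115 228 186 219 233 232 228 227 228 212 217 255 108]
 [122 117 122 116 183 219 233 232 229 229 227 214 164 109 117]
 [118 116 117 114 178 220 231 228 228 228 224 255 223 157 162]
 [116 117 121 114 185 219 233 232 229 228 228 210 167 183 185]
 [114 115 117 111 181 221 230 231 227 228 224 208 170 183 181]
 [112 108 116 114 179 219 229 230 230 228 226 210 175 187 184]
 [118 109 116 118 118 115 124 124 123 121 114 163 186 190 186]
 [116 110 115 117 117 119 120 118 118 118 120 114 167 191 190]]
150 [   5    5   25   93 1660]
((567.8260498046875, -16.05590057373047), (16.41411018371582, 66.07063293457031), 0.3103451132774353)
165 [   5    5   25   92 1600]
((567.8211059570312, -16.439327239990234), (16.400146484375, 65.30384826660156), 0.3103451430797577)
180 [   5    5   25   92 1477]
((567.8211669921875, -16.43572998046875), (16.400146484375, 65.29666900634766), 0.3103451430797577)
195 [   8   22   20   68 1030]
((567.3279418945312, -13.481039047241211), (12.707321166992188, 48.47052764892578), 0.3075987994670868)
[[ 0.56804257 -0.01220172  0.108     ]]
[[ 0.56914033  0.15497491  0.07      ]
 [ 0.60541079 -0.04231189  0.07      ]
 [ 0.54259111 -0.05335442  0.07      ]]
disc top [[0.55757167 0.05176209 0.106     ]]
ball [[0.54440804 0.11610394 0.106     ]]
```

```bash
python3 -m pendant '[[[0,0.001,0.025,0,0,0,-0.2],[0,0.001,0.05,0,0,0,-0.2],[0,0.001,0.062,0,0,0,-0.2],[0,0.001,0.065,0,0,0,-0.2],[0,0.001,0.065,0,0,0,-0.2]]]'
python3 - <<'E'
from h import *
P=[];
for i in range(4):
    s=r.get_state();P.append(s['tcp_pos']);p=r.camera_params("wrist");im=r.capture("wrist")[:,:,::-1].copy()
cv2.imwrite("pics/w2.png",im);np.save("p2.npy",p,allow_pickle=True);print(np.array(P),s['eef_rot'],s['gripper_width'])
E
```

```text
time_s: 2.6
tcp_pos: [0.5682, -0.0086, 0.3003]
eef_rot: [-180.0, -0.0, -89.9]
contact_force: [0.5, -0.5, 0.9]
gripper_width: 0.0531
gripper_force: 0.0
[[ 0.56819829 -0.00860738  0.30032433]
 [ 0.56840361 -0.00869765  0.30079583]
 [ 0.56846289 -0.00879461  0.30098809]
 [ 0.56844482 -0.00890579  0.30094815]] [-1.79886080e+02  2.01777032e-02 -8.99413192e+01] 0.04127436375428326
```

View pics/w2.png

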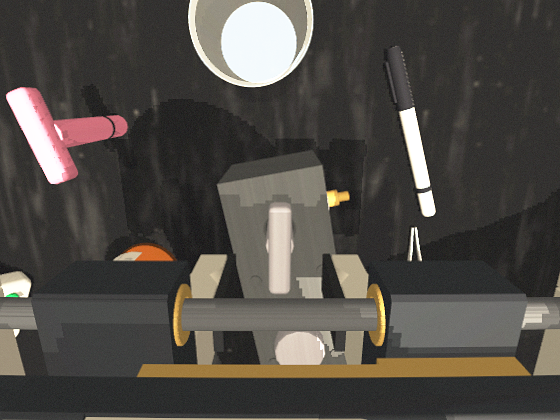

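The fingers' inner tip edges sit at about (227,256) and (330,256), midpoint 278.5. The bar runs along column 280 from row 205 to 292. I'll measure the offset before lowering.

```bash
python3 - <<'E'
from h import *
p=np.load("p2.npy",allow_pickle=True).item()
im=cv2.imread("pics/w2.png").astype(int).min(2)
def edges(row,a,b):
    g=np.diff(cv2.GaussianBlur(im[row-1:row+2].mean(0)[None].astype(np.float32),(3,1),0)[0]);return a+g[a:b].argmax(),a+g[a:b].argmin(),
for row in range(212,292,8):
    e=edges(row,260,300);w=plane("wrist",[[e[0]+.5,row],[e[1]+.5,row]],.108,p);print(row,e,w[:,0].round(4),w[:,0].mean().round(4),w[0,1].round(4))
for row in(258,262,268,274): print(row,edges(row,205,240),edges(row,315,350))
for row in (203,204,205,206,207,208,290,292,294,296): print(row,im[row,276:284].mean(),plane("wrist",[[280,row]],.108,p)[0,1].round(4))
print(plane("wrist",[[228,258],[330,258]],.122,p))
E
```

```text
212 (np.int64(268), np.int64(290)) [0.5741 0.563 ] 0.5686 -0.0354
220 (np.int64(268), np.int64(290)) [0.5742 0.563 ] 0.5686 -0.0312
228 (np.int64(267), np.int64(291)) [0.5747 0.5625] 0.5686 -0.0269
236 (np.int64(268), np.int64(289)) [0.5743 0.5634] 0.5688 -0.0225
244 (np.int64(265), np.int64(293)) [0.5758 0.5613] 0.5686 -0.0181
252 (np.int64(266), np.int64(291)) [0.5754 0.5623] 0.5688 -0.0136
260 (np.int64(268), np.int64(289)) [0.5744 0.5633] 0.5688 -0.009
268 (np.int64(268), np.int64(289)) [0.5744 0.5633] 0.5688 -0.0044
276 (np.int64(268), np.int64(289)) [0.5745 0.5632] 0.5688 0.0003
284 (np.int64(298), np.int64(289)) [0.5584 0.5632] 0.5608 0.0051
258 (np.int64(235), np.int64(226)) (np.int64(331), np.int64(322))
262 (np.int64(235), np.int64(225)) (np.int64(332), np.int64(321))
268 (np.int64(236), np.int64(223)) (np.int64(334), np.int64(321))
274 (np.int64(238), np.int64(221)) (np.int64(336), np.int64(321))
203 130.625 -0.0402
204 132.25 -0.0396
205 132.75 -0.0391
206 144.875 -0.0386
207 167.0 -0.0381
208 192.625 -0.0376
290 196.875 0.0087
292 183.5 0.0099
294 105.25 0.0112
296 97.375 0.0124
[[ 0.59347408 -0.01649766  0.122     ]
 [ 0.54420079 -0.0165276   0.122     ]]
```

The bar is centred between the fingers within about 0.3 mm. I'll shift 4.5 mm along tool x, lower 27 mm, then close gently.

```bash
python3 -m pendant '[[[0.0045,0,0.01,0,0,0,-0.2],[0.0045,0,0.02,0,0,0,-0.2],[0.0045,0,0.027,0,0,0,-0.2],[0.0045,0,0.027,0,0,0,-0.2]]]' && python3 -m pendant '[[[0,0,0,0,0,0,-1],[0,0,0,0,0,0,-1],[0,0,0,0,0,0,-1],[0,0,0,0,0,0,-1],[0,0,0,0,0,0,-1]]]' 6 && python3 -m pendant '[[[0,0,0,0,0,0,-1],[0,0,0,0,0,0,-1],[0,0,0,0,0,0,-1],[0,0,0,0,0,0,-1],[0,0,0,0,0,0,-1]]]'
```

```text
time_s: 3.2
tcp_pos: [0.5675, -0.0139, 0.2709]
eef_rot: [179.8, -0.0, -90.0]
contact_force: [0.4, 0.9, 0.0]
gripper_width: 0.0353
gripper_force: 0.0
time_s: 3.7
tcp_pos: [0.5681, -0.0136, 0.2729]
eef_rot: [-180.0, 0.0, -90.0]
contact_force: [-0.2, -1.1, 0.7]
gripper_width: 0.0151
gripper_force: 6.0
time_s: 4.2
tcp_pos: [0.5681, -0.0137, 0.2729]
eef_rot: [-180.0, -0.0, -90.0]
contact_force: [0.6, -0.4, 3.1]
gripper_width: 0.0152
gripper_force: 6.0
```

The opening is 15.2 mm, not 12 mm, so the tips may be on the 16 mm shaft below the bar. I'll open, rise 4 mm and close again.

```bash
python3 -m pendant '[[[0,0,0,0,0,0,-0.5],[0,0,0,0,0,0,-0.5],[0,0,-0.002,0,0,0,-0.5],[0,0,-0.004,0,0,0,-0.5],[0,0,-0.004,0,0,0,-0.5]]]' && python3 -m pendant '[[[0,0,0,0,0,0,-1],[0,0,0,0,0,0,-1],[0,0,0,0,0,0,-1],[0,0,0,0,0,0,-1],[0,0,0,0,0,0,-1]]]' 6 
python3 - <<'E'
from h import *
im=r.capture("wrist")[:,:,::-1].copy();s=r.capture("scene")[:,:,::-1].copy()
cv2.imwrite("pics/m1.png",np.hstack([cv2.resize(im[170:310,200:360],(400,350)),cv2.resize(s[170:310,210:370],(400,350),interpolation=cv2.INTER_CUBIC)]))
print(r.get_state())
E
```

```text
time_s: 4.7
tcp_pos: [0.5681, -0.0137, 0.2769]
eef_rot: [-180.0, 0.0, -90.0]
contact_force: [-0.7, 0.5, 0.1]
gripper_width: 0.0218
gripper_force: 0.0
time_s: 5.2
tcp_pos: [0.568, -0.0137, 0.2766]
eef_rot: [180.0, -0.0, -90.0]
contact_force: [0.4, -0.4, 0.2]
gripper_width: 0.0117
gripper_force: 6.0
{'time_s': 5.3, 'joints': array([ 1.83483438e+01,  1.72714824e+01, -2.25217123e+01,  3.44925003e-07,
       -5.02129369e+01, -1.83165282e+01]), 'qd': array([-0.03706703, -0.08539294,  0.0185189 ,  0.04311449, -0.06111203,
        0.02113113]), 'joint_torque': array([-4.95537897e-03, -4.84071922e+01,  2.38693196e+01,  5.69428638e+00,
       -4.97035543e-02, -6.15629028e-05]), 'tcp_pos': array([ 0.56799291, -0.01369586,  0.27661952]), 'eef_rot': array([ 1.79994179e+02, -1.92719798e-03, -8.99681841e+01]), 'contact_force': array([ 0.67487532,  0.30058588, -0.33580198]), 'moment': array([ 0.12217505, -0.11622016, -0.0057875 ]), 'gripper_force': 5.995507389307022, 'gripper_width': 0.011957641823706204}
```

View pics/m1.png

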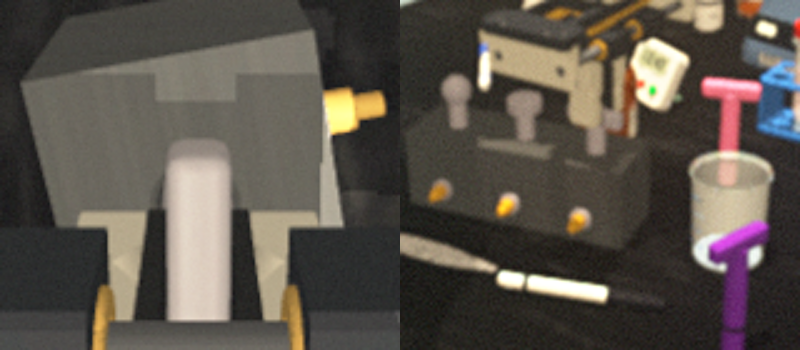

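The opening is now 12 mm, so the bar is pinched; in the scene half of the picture the finger is on the right-hand piston at (595,110). I'll grip firmer and draw slowly.

```bash
python3 -m pendant '[[[0,0,0,0,0,0,-1],[0,0,0,0,0,0,-1],[0,0,0,0,0,0,-1],[0,0,-0.001,0,0,0,-1],[0,0,-0.003,0,0,0,-1]]]' 25 && python3 -m pendant '[[[0,0,-0.002,0,0,0,-1],[0,0,-0.004,0,0,0,-1],[0,0,-0.006,0,0,0,-1],[0,0,-0.007,0,0,0,-1],[0,0,-0.007,0,0,0,-1]]]'
python3 -c "
from plant import r
s=r.get_state();print(s['contact_force'],s['moment'],s['tcp_pos'])"
```

```text
time_s: 5.8
tcp_pos: [0.5678, -0.0137, 0.2795]
eef_rot: [180.0, -0.0, -90.0]
contact_force: [0.0, 0.6, -1.1]
gripper_width: 0.0115
gripper_force: 25.0
time_s: 6.3
tcp_pos: [0.568, -0.0137, 0.2869]
eef_rot: [-180.0, 0.0, -90.0]
contact_force: [0.3, -0.1, -1.8]
gripper_width: 0.0114
gripper_force: 25.0
[ 0.30048231 -0.06510136 -1.84278032] [ 0.06282941 -0.0608384   0.0042085 ] [ 0.56803608 -0.01369574  0.28688249]
```

The load is about 1.8 N, which is the piston's weight alone, and the lateral force is near zero, so it slides freely. 10 mm is drawn; I'll draw 23 mm more.

```bash
python3 -m pendant '[[[0,0,-0.002,0,0,0,-1],[0,0,-0.005,0,0,0,-1],[0,0,-0.008,0,0,0,-1],[0,0,-0.011,0,0,0,-1],[0,0,-0.012,0,0,0,-1]]]' && python3 -m pendant '[[[0,0,-0.002,0,0,0,-1],[0,0,-0.005,0,0,0,-1],[0,0,-0.008,0,0,0,-1],[0,0,-0.011,0,0,0,-1],[0,0,-0.011,0,0,0,-1]]]'
python3 - <<'E'
from h import *
s=r.capture("scene")[:,:,::-1].copy();w=r.capture("wrist")[:,:,::-1].copy();cv2.imwrite("pics/s5.png",s)
cv2.imwrite("pics/m2.png",np.hstack([cv2.resize(w[170:310,200:360],(320,280)),cv2.resize(s[205:275,250:330],(480,420),interpolation=cv2.INTER_CUBIC)[:280]]) if 0 else cv2.resize(s[195:275,235:335],(800,600)[:2],interpolation=cv2.INTER_CUBIC))
t=r.get_state();print(t['contact_force'],t['tcp_pos'])
E
```

```text
time_s: 6.8
tcp_pos: [0.5681, -0.0137, 0.2992]
eef_rot: [-180.0, 0.0, -90.0]
contact_force: [-0.2, -0.5, -1.1]
gripper_width: 0.0118
gripper_force: 25.0
time_s: 7.3
tcp_pos: [0.5682, -0.0136, 0.3102]
eef_rot: [-180.0, 0.0, -90.0]
contact_force: [0.2, -0.3, -1.2]
gripper_width: 0.0113
gripper_force: 25.0
[-0.2976108   0.44633057 -0.91913024] [ 0.56800091 -0.01367933  0.30974629]
```

View pics/m2.png

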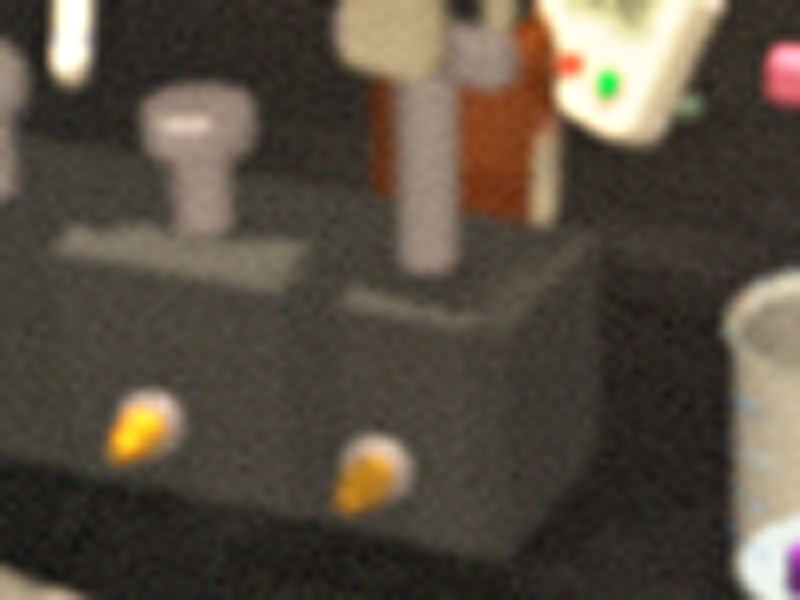

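The piston is up 33 mm, the block stands level, and no ring shows yet at the shaft base (425,270), as expected since its upper edge appears at 33.5 mm. I'll lift 2 mm more and look.

```bash
python3 -m pendant '[[[0,0,-0.001,0,0,0,-1],[0,0,-0.002,0,0,0,-1],[0,0,-0.002,0,0,0,-1],[0,0,-0.002,0,0,0,-1],[0,0,-0.002,0,0,0,-1]]]'
python3 - <<'E'
from h import *
P=[];S=[]
for i in range(6):
    S.append(r.capture("scene")[:,:,::-1].astype(float));P.append(r.get_state()['tcp_pos'])
s=np.mean(S,0).astype(np.uint8);cv2.imwrite("pics/s6.png",s);print(np.mean(P,0))
a=cv2.resize(s[200:240,270:310],(600,600),interpolation=cv2.INTER_CUBIC);cv2.imwrite("pics/m3.png",cv2.convertScaleAbs(a,alpha=1.4))
o=cv2.imread("pics/s5.png")
for v in range(222,236):print(v,o[v,286:291].mean().round(),s[v,286:291].mean().round())
E
```

```text
time_s: 7.9
tcp_pos: [0.568, -0.0137, 0.3116]
eef_rot: [180.0, 0.0, -90.0]
contact_force: [0.1, 0.1, -2.4]
gripper_width: 0.0116
gripper_force: 25.0
[ 0.5679914  -0.01368633  0.311619  ]
222 139.0 137.0
223 137.0 137.0
224 138.0 136.0
225 137.0 136.0
226 138.0 136.0
227 138.0 136.0
228 138.0 136.0
229 136.0 129.0
230 122.0 102.0
231 93.0 68.0
232 64.0 59.0
233 62.0 61.0
234 64.0 64.0
235 75.0 75.0
```

View pics/m3.png

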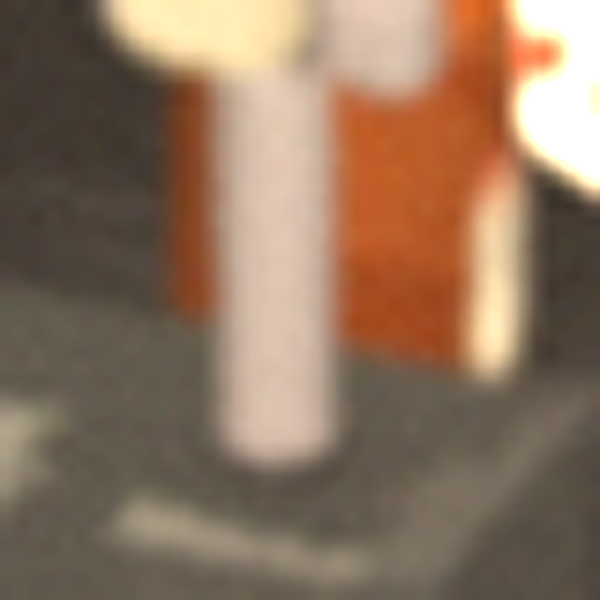

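The bright shaft now ends at crop (275,465). That edge rose 0.7 px, so about 1.5 mm of the dark ring is above the face. This matches the measured rise of 35.0 mm (TCP z 0.2766 to 0.3116), with only the piston's weight on the wrist and the block unmoved. I'll hold briefly and hand in.

```bash
python3 -m pendant '[[[0,0,0,0,0,0,-1],[0,0,0,0,0,0,-1],[0,0,0,0,0,0,-1]]]' && python3 -c "
from plant import r
print(r.close_job())"
```

```text
time_s: 8.5
tcp_pos: [0.568, -0.0137, 0.3117]
eef_rot: [-180.0, 0.0, -90.0]
contact_force: [-0.1, 0.1, -1.1]
gripper_width: 0.0116
gripper_force: 25.0
the job is handed in; nothing more can be done
None
```

I drew the T-bar piston straight up 35 mm to its ring mark and handed the job in at 8.5 s, still holding it there at 25 N; nothing jammed and I saw no sign of the block, the other pistons or the glassware moving.

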